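# Check the end float of a dosing pump's shaft and sort the pump

### The arm

A 7-joint arm with a two-finger parallel gripper is mounted at the origin on the work surface. World frame = base frame: x ahead of the robot, y to its left, z up, the work surface at z = 0. Lengths are in m, angles in rad, forces in N, time in s.
With the tool pointing down it reaches from about 0.425 to 0.925 m from the base axis. Payload 6.8 kg.
Tool frame: the origin (TCP) lies on the front face of the gripper's body, between the roots of the fingers; the fingertips stand 73 mm ahead of it and the grasp point (between the pads) lies 54 mm ahead of it (env.nose_length is the distance from the TCP to the fingertips, in m); z points along the fingers, y is the direction in which the jaws open and shut (so a half turn about z gives the same grasp; the last joint's range is limited). The gripper opens to 85 mm and grips with 20 to 120 N. Pads are 22 mm wide; open, the fingers measure 114 mm over their backs; the gripper's body (76 mm by 85 mm) begins 54 mm behind the grasp point. The pads swing forward as they close: fully open they stand 13 mm farther back than shut.
Start: joints at [-1.221, 0.477, 0.022, 1.555, -0.011, 1.109, -0.083], TCP at [0.298, 0.606, 0.304] pointing down, gripper open.
Joint ranges: [-2.96, 2.96], [-0.34, 2.1], [-1.41, 1.46], [0.24, 2.44], [-1.37, 4.51], [0.17, 1.92], [-2.96, 2.96]. Speed limits (rad/s): [2.39, 2.39, 3.14, 3.14, 3.14, 3.14, 3.14].

### API

Orientations are given as a unit quaternion [w, x, y, z].
In Python, from cell import env, kin, camera, calibration, job gives the robot as it stands. The module is installed in compiled form; this text tells all that it offers. Calls block until the motion is done:
- env.reach(position, orientation): joint-space move of the TCP to a pose.
- env.movel(position, velocity=0.15, rot=None, stop_force=None): straight line of the TCP; rot=None keeps the orientation; velocity is the mean speed in m/s. With stop_force (N) it stops when the force on the tool has changed by that much, and returns True; else False.
- env.goto_joints(angles): joint-space move.
- env.grip(opening, f_grip=None): finger opening in m; f_grip is the grip in N (None keeps the last); returns when the fingers have stopped.
- env.dwell(seconds).
- kin.inverse_kinematics(position, orientation): joint angles nearest the present ones, or None.
- env.get_state(): the state.
- camera(name): name is "side" or "top"; returns (picture, depth): 384x512x3 uint8, blue, green, red; 384x512 float32, m along the optical axis (not along the pixel's ray), 0 where there is no reading.
- calibration(name): a dict with "fx", "fy", "cx", "cy" (pixels), "rvec" (rotation vector, rad) and "tvec" (3), from world to camera coordinates, as OpenCV has them. Camera axes: x right, y down, z forward; pixel columns grow to the right and rows downward; lengths in m; the calibration is good to about 2 mm. A picture is of the moment at which its call begins. calibration takes no time and is no camera call.
A pose or a line that the arm cannot do raises env.PlanningError and nothing moves.
- job.job_done(): hands the job in, once; it reports no verdict.
The state is a dict: "time": time; "qpos": joint angles; "joint_velocities": joint speeds; "joint_torque": joint torques, N m; "tcp_pos": TCP position; "orientation": TCP orientation; "force": force on the tool from outside, world axes, zero at the start; "torque": the same for the moment, N m; "opening": finger opening in m.
Only numpy, scipy, OpenCV 4.12 (cv2) and the standard library are available. Lean on these libraries where they do the work, as an engineer would, in place of code of your own. Each camera call takes 0.05 s, during which the arm holds its last target. There are 200 camera calls.

### The job

Set the blue dosing pump in the metal check cradle and let go, then take hold of its orange hub, push the shaft in until you feel it against its inner stop and then pull it out until you feel its outer stop, pressing gently but firmly for about half a second at each. If the shaft's travel between the two stops (the end float that the two tell-tales on the pump then show) is more than 10 mm, put the pump away flat in the red tray, otherwise flat in the green tray, and let go. Do not touch the tell-tales or tip the pump over, and leave the other things on the bench alone.

Things in the scene. Friction and masses are not known exactly. Their poses are not given: they have to be found in the camera images.
- pump: loose pump, 0.7 to 0.9 kg: light blue block 100 (x) x 50 (y) x 50 high mm with beige end caps; origin at the centre of its underside, +x along the shaft towards the orange hub, shaft axis 25 mm up. Grasp it across its 50 mm width at mid-length (centre of mass within 10 mm of there). Tell-tales and the shaft's red lug between them stand up to 9 mm above its top
- shaft: sliding shaft, 12 mm steel, with an orange hub (disc 40 mm across, 16 mm thick, to be gripped across its 40 mm) before the block; origin at the hub's centre, axes as the pump's. Slides along x only: -x in, +x out. At its middle mark the origin is 108 mm from the pump's (50 mm gap to the block); starts within 1 mm of that. Sliding takes 1 to 3 N at 20 mm/s, it stays where left; at a stop the force climbs steeply
- front_cap: beige cap, 10 mm thick, at the hub end of the block (origin and axes as the pump's). It hides the outer stop, on which the shaft presses when pulled fully out, 2 to 4 mm from its middle mark (different each time)
- rear_cap: beige cap, 10 mm thick, at the block's other end (origin and axes as the pump's). It hides the inner stop, on which the shaft presses when pushed fully in, 2 to 14 mm from its middle mark (different each time; 4 to 18 mm end float in all)
- tell_in: green tell-tale, a slide 6 x 22 x 8 mm on top of the pump, on the side of the red lug away from the hub. The lug pushes it along as the shaft goes in and it stays there (about 1 N). Origin at the foot of its face towards the lug
- tell_out: yellow tell-tale, the same on the hub side of the lug, pushed along as the shaft goes out. Origin at the foot of its face towards the lug. The lug is 6 mm wide: once both stops have been felt, the distance between the two tell-tales' origins is the end float plus 6 mm. They start 8.4 mm apart
- cradle: fixed cradle: plate 136 (x) x 88 x 10 mm, origin at the centre of its underside, with four dark corner stops rising 22 mm above the plate; the pump stands on the plate between them, 4 mm play all round, shaft along x either way round. Open between the corners: 80 mm along x for fingers, 36 mm at the ends for the shaft. It keeps the pump from sliding off when the shaft is pushed or pulled
- green_tray: fixed green tray for good pumps, 260 (x) x 170 (y) mm, rim 20 mm high, walls and floor 5 mm; origin at the centre of its underside. The pump fits in flat with its shaft along the tray's x and the middle of its whole length, about 35 mm from the pump's origin towards the hub, over the tray's centre
- red_tray: fixed red tray for worn pumps, same size and frame as the green one
- mouse: black computer mouse, 105 mm, bystander
- screwdriver: screwdriver, bystander
- wrench: wrench, 140 mm, bystander
- amber_jar: amber jar, 85 mm high, bystander
- spare_hub: spare orange disc lying flat, 40 mm across and 16 mm thick, bystander
- tip_box: blue box, 85 x 120 x 55 mm, bystander
Not all that is in view belongs to the job. What is shaped like the cradle but pink is not meant.

How it is judged:
On the way, in this order (a step that is already met when the one before it is completed fails the run):
1. the pump stands in the cradle, let go (x of pump in the frame of cradle between -0.008 and 0.008 m and y of pump in the frame of cradle between -0.008 and 0.008 m and z of pump in the frame of cradle between 0.007 and 0.0135 m and angle between the x axis of pump and the x axis of cradle, either way round below 0.2 rad and contact force between the fingers and pump below 0.2 N and linear speed of pump below 0.02 m/s), for 0.2 s.
2. the shaft is pushed in against its inner stop, the pump in the cradle (x of pump in the frame of cradle between -0.008 and 0.008 m and y of pump in the frame of cradle between -0.008 and 0.008 m and z of pump in the frame of cradle between 0.007 and 0.0135 m and angle between the x axis of pump and the x axis of cradle, either way round below 0.2 rad and contact force between shaft and rear_cap above 2 N), for 0.15 s.
3. the shaft is pulled out against its outer stop, the pump in the cradle (x of pump in the frame of cradle between -0.008 and 0.008 m and y of pump in the frame of cradle between -0.008 and 0.008 m and z of pump in the frame of cradle between 0.007 and 0.0135 m and angle between the x axis of pump and the x axis of cradle, either way round below 0.2 rad and contact force between shaft and front_cap above 2 N), for 0.15 s.
At the end, for the whole second after the job is handed in: The pump lies flat (within 0.06 rad), still and let go on a tray's floor, its origin within 100 x 60 mm of the tray's centre: the red tray if the tell-tales are over 16 mm apart (float over 10 mm), the green if under; either tray passes from 14.8 to 17.2 mm (((distance between tell_in and tell_out above 0.0148 m and x of pump in the frame of red_tray between -0.1 and 0.1 m and y of pump in the frame of red_tray between -0.06 and 0.06 m and z of pump in the frame of red_tray between 0.002 and 0.009 m) or (distance between tell_in and tell_out below 0.0172 m and x of pump in the frame of green_tray between -0.1 and 0.1 m and y of pump in the frame of green_tray between -0.06 and 0.06 m and z of pump in the frame of green_tray between 0.002 and 0.009 m)) and angle between pump's own z axis and vertical below 0.06 rad and linear speed of pump below 0.02 m/s and angular speed of pump below 0.2 rad/s); the robot touches nothing.
It fails at once if a stop loaded with more than 30 N (contact force between shaft and rear_cap above 30 N or contact force between shaft and front_cap above 30 N).
It fails at once if the fingers touch a tell-tale (contact force between the fingers and tell_in above 0.5 N or contact force between the fingers and tell_out above 0.5 N).
It fails at once if the pump tipped by more than 0.6 rad (angle between pump's own z axis and vertical above 0.6 rad).
It fails at once if a bystander moved by more than 25 mm (distance of any of mouse, screwdriver, wrench, amber_jar, spare_hub, tip_box from where it was at the start of the episode above 0.025 m).
It also fails if it takes over 72 s, if anything falls off the work surface, if the arm or the gripper's body presses on something with over 40 N, if the wrist force passes 120 N, or if a joint passes its speed limit or range.

## Working session

There is one attempt and no reset: what is moved stays moved. The work goes in short steps, each a Python script; the robot and the scene stay as the last script left them, time stands still between calls to the robot, and variables do not carry over. Pictures are saved under pics/ and viewed, about 8 in all and at most 12, crops included, and the job is handed in when it is done.

```bash
mkdir -p pics
cat > h.py <<'E'
import numpy as np, cv2
from cell import env, kin, camera, calibration, job
def cal(n):
    c=calibration(n); R=cv2.Rodrigues(np.array(c["rvec"],float))[0]; t=np.array(c["tvec"],float).ravel()
    return c,R,t
def ray(n,u,v,z):
    c,R,t=cal(n); d=R.T@np.array([(u-c["cx"])/c["fx"],(v-c["cy"])/c["fy"],1]); o=-R.T@t
    return o+d*(z-o[2])/d[2]
def cloud(n,dep):
    c,R,t=cal(n); v,u=np.mgrid[:384,:512]
    p=np.stack([(u-c["cx"])/c["fx"]*dep,(v-c["cy"])/c["fy"]*dep,dep],-1)
    return (p-t)@R
def proj(n,p):
    c,R,t=cal(n); q=R@np.array(p)+t
    return c["fx"]*q[0]/q[2]+c["cx"],c["fy"]*q[1]/q[2]+c["cy"]
E
python3 - <<'E'
from h import *
for n in("top","side"):
    im,d=camera(n); np.savez("pics/%s0.npz"%n,im=im,d=d)
    cv2.imwrite("pics/%s0.png"%n,cv2.resize(im,(800,600),interpolation=cv2.INTER_CUBIC))
    c,R,t=cal(n); print(n,c["fx"],-R.T@t,R[2])
E
```

```text
top 383.2122107497868 [0.34042275 0.06141354 1.24575475] [ 0.12584189  0.01385567 -0.99195355]
side 431.2131744985998 [-0.01238986 -0.82496471  0.84261015] [ 0.40751877  0.70148277 -0.58467972]
```

View pics/top0.png

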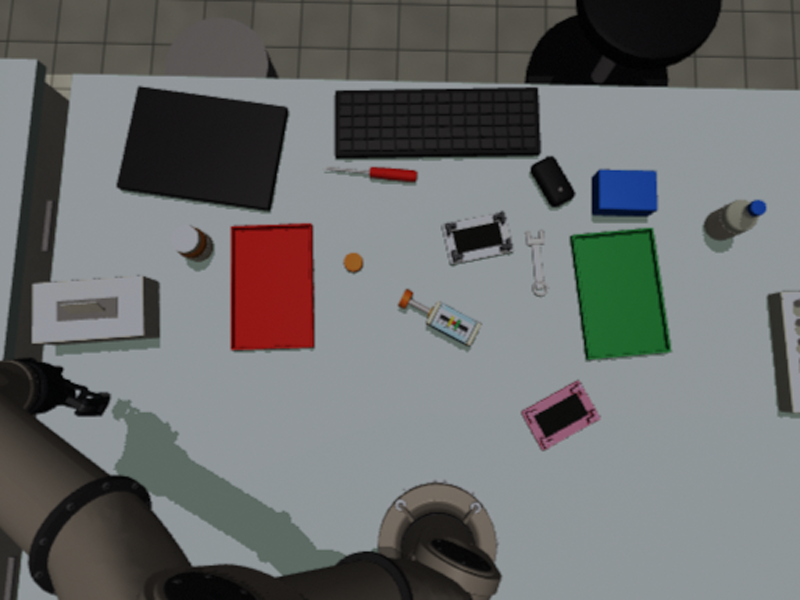

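View pics/side0.png

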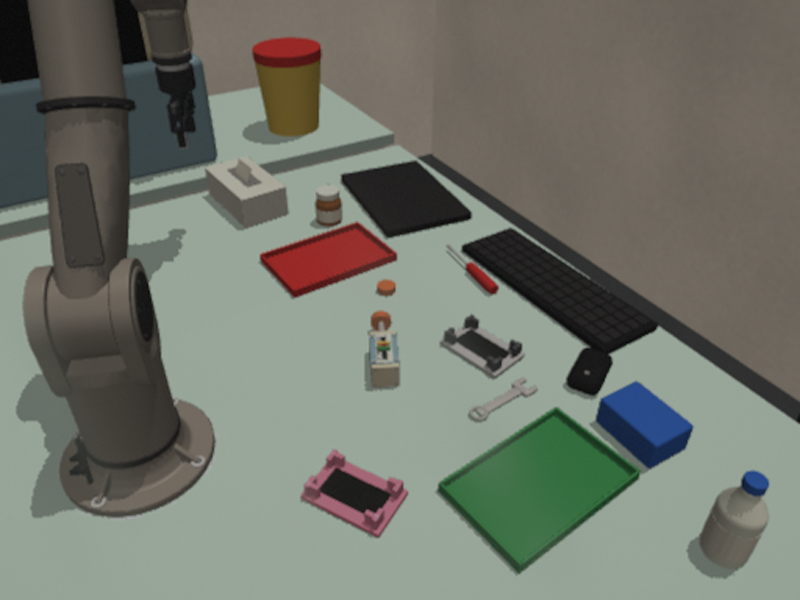

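```bash
cat > meas.py <<'E'
from h import *
def rect(P):
    r=cv2.minAreaRect((P[:,:2]*1000).astype(np.float32)); b=cv2.boxPoints(r)
    e=[b[1]-b[0],b[2]-b[1]]; e=e[int(np.linalg.norm(e[1])>np.linalg.norm(e[0]))]
    return np.array(r[0])/1000,sorted(r[1])[::-1],np.arctan2(e[1],e[0])
def comp(mask,P,near=None):
    m=cv2.morphologyEx(mask.astype(np.uint8),cv2.MORPH_OPEN,np.ones((2,2)))
    n,l,s,c=cv2.connectedComponentsWithStats(m)
    if near is None: i=1+np.argmax(s[1:,4])
    else: i=1+np.argmin([np.hypot(*(q-near)) if a>15 else 1e9 for q,a in zip(c[1:],s[1:,4])])
    return l==i,c[i]
E
python3 - <<'E'
from meas import *
f=np.load("pics/top0.npz"); im,d=f["im"],f["d"]; P=cloud("top",d); z=P[...,2]
t=z[200:215,230:250]; print("table z",t.mean(),t.std())
hsv=cv2.cvtColor(im,cv2.COLOR_BGR2HSV); H,S,V=cv2.split(hsv)
def win(u0,u1,v0,v1):
    w=np.zeros(z.shape,bool); w[int(v0/1.5625):int(v1/1.5625),int(u0/1.5625):int(u1/1.5625)]=1; return w
m=win(420,490,290,355)&(z>.042)&(z<.056); print("pump top",m.sum(),z[m].mean(),rect(P[m]))
m=win(395,420,285,312)&(S>140); print("hub",m.sum(),np.median(P[m],0),P[m].min(0),P[m].max(0))
m=win(435,520,205,270)&(z>.006)&(z<.016); print("cradle",m.sum(),z[m].mean(),rect(P[m]))
m=win(435,520,205,270)&(z>.024)&(z<.04); print("stops",m.sum(),z[m].mean(),rect(P[m]))
for nm,w,h in(("red",win(222,322,215,358),((H<8)|(H>172))),("green",win(560,680,222,368),(H>45)&(H<75))):
    m=w&h&(S>120); print(nm,m.sum(),rect(P[m]),np.percentile(z[m],[5,50,95]))
    print("  rim",rect(P[m&(z>.013)]))
v0,u0=130,250
a=cv2.resize(im[120:235,210:360],None,fx=5,fy=5,interpolation=cv2.INTER_CUBIC); cv2.imwrite("pics/crop1.png",a)
E
```

```text
table z 0.013611263099124351 0.12386044281290536
pump top 474 0.05081455137356046 (array([ 0.43366336, -0.02144016]), [99.43824768066406, 49.691558837890625], np.float32(1.109333))
hub 51 [0.48083311 0.07753391 0.04322606] [ 0.4654888   0.06552149 -0.00088644] [0.50599321 0.08722954 0.05282471]
cradle 917 0.010723061997481754 (array([ 0.6225174 , -0.06691907]), [173.0137939453125, 134.59791564941406], np.float32(-1.5448772))
stops 128 0.03141988718340456 (array([ 0.6171048, -0.0715811]), [123.95022583007812, 80.57140350341797], np.float32(-1.3222253))
red 4166 (array([0.49540668, 0.25251955]), [406.5174560546875, 277.3257141113281], np.float32(1.4880725)) [0.00214658 0.00642892 0.02062717]
  rim (array([0.49522037, 0.252535  ]), [406.5174560546875, 276.9518127441406], np.float32(1.4880725))
green 4273 (array([ 0.48739429, -0.18727338]), [529.3214111328125, 258.0908203125], np.float32(-1.4493493)) [0.00166669 0.00587562 0.01950263]
  rim (array([ 0.48739429, -0.18727338]), [529.3214111328125, 258.0908203125], np.float32(-1.4493493))
```

View pics/crop1.png

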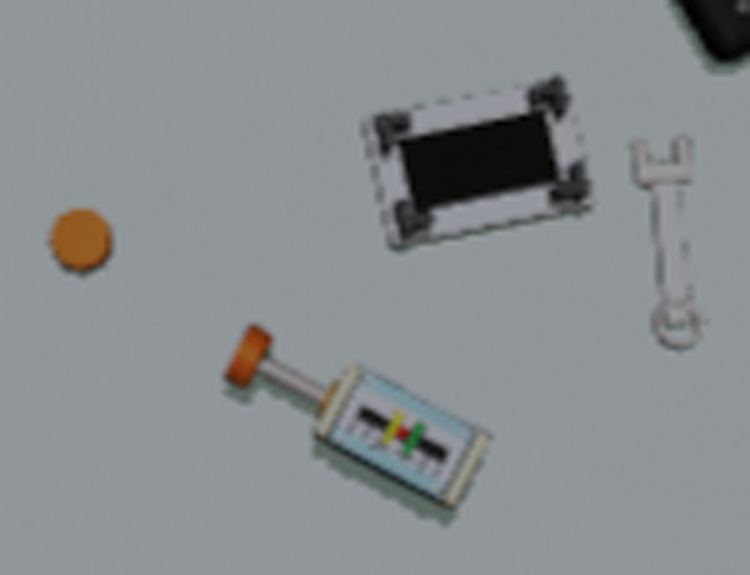

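Crop 1 shows three things:
- **Pump:** at crop (405,435). Its hub is on the shaft at (247,355), and yellow, red and green marks are on its top.
- **Spare disc:** lying flat at (80,240), not on a shaft, so it is not the hub.
- **Cradle:** two candidates in the full top picture. The grey metal one at (477,238) has dark stops and fits. The pink one at (560,415) is excluded.

Next I measure the trays with cleaned masks, cross-check the cradle and plan the grasps.

```bash
cat >> meas.py <<'E'
from scipy.spatial.transform import Rotation as Ro
def quat(psi,flip=0):
    y=np.array([-np.sin(psi),np.cos(psi),0])*(-1 if flip else 1); z=np.array([0,0,-1.])
    q=Ro.from_matrix(np.stack([np.cross(y,z),y,z],1)).as_quat(); return np.r_[q[3],q[:3]]
E
python3 - <<'E'
from meas import *
f=np.load("pics/top0.npz"); im,d=f["im"],f["d"]; P=cloud("top",d); z=P[...,2]
H,S,V=cv2.split(cv2.cvtColor(im,cv2.COLOR_BGR2HSV))
T={}
for nm,h,near in(("red",(H<8)|(H>172),(174,184)),("green",(H>45)&(H<75),(397,188))):
    m,c=comp(h&(S>120),P,np.array(near))
    cnt=max(cv2.findContours(m.astype(np.uint8),cv2.RETR_EXTERNAL,cv2.CHAIN_APPROX_NONE)[0],key=len)[:,0]
    Q=np.array([ray("top",u,v,.012) for u,v in cnt]); T[nm]=rect(Q); print(nm,T[nm])
w=np.zeros(z.shape,bool); w[132:172,280:330]=1
m=w&((V>150)|(V<45)|(z>.02)); 
Q=[ray("top",210+u/5,120+v/5,.01) for u,v in((362,122),(560,78),(592,210),(395,248))]
print("cradle plate centre by hand",np.mean(Q,0),np.linalg.norm(Q[1]-Q[0]),np.linalg.norm(Q[2]-Q[1]))
c0=np.array([.6171,-.0716]);a=np.arctan2(*((Q[0]-Q[1]+Q[3]-Q[2])[:2][::-1])); print("yaw",a)
pk=np.array([.4337,-.0214])
for fl in(0,1):
  for nm,p,psi in(("pick",pk,1.115),("cradle",c0,1.82),("hub",c0+.108*np.array([np.cos(1.82),np.sin(1.82)]),1.82),("red",T["red"][0],T["red"][2]),("red+pi",T["red"][0],T["red"][2]+np.pi),("green",T["green"][0],T["green"][2]),("green+pi",T["green"][0],T["green"][2]+np.pi)):
    off=-.035*np.array([np.cos(psi),np.sin(psi)]) if "re" in nm[:3] else 0
    for zz in(.1,.2):
      q=kin.inverse_kinematics(np.r_[p+off,zz],quat(psi,fl)); print(fl,nm,zz,None if q is None else np.round(q,2)[[0,4,5,6]])
E
```

```text
red (array([0.50134277, 0.35257086]), [261.24053955078125, 169.61602783203125], np.float32(0.06497264))
green (array([ 0.5066925 , -0.36885956]), [259.4583740234375, 172.91946411132812], np.float32(0.12050268))
cradle plate centre by hand [ 0.615128  -0.0705606  0.01     ] 0.1341605625802284 0.09067834828926906
yaw 1.8056117944647665
0 pick 0.1 [-0.07  0.03  0.45  2.56]
0 pick 0.2 [-0.25 -0.06  0.7   2.65]
0 cradle 0.1 [-0.74 -1.22  1.17 -1.9 ]
0 cradle 0.2 [-0.76 -0.97  1.17 -2.04]
0 hub 0.1 [-0.94 -1.22  1.14 -2.03]
0 hub 0.2 [-0.96 -0.95  1.13 -2.21]
0 red 0.1 [-0.72  0.04  0.63  0.85]
0 red 0.2 [-0.73  0.01  0.82  0.87]
0 red+pi 0.1 [-1.05 -0.52  0.75 -1.75]
0 red+pi 0.2 [-1.11 -0.42  0.91 -1.83]
0 green 0.1 [ 0.22 -0.47  0.68  2.66]
0 green 0.2 [-0.02 -0.56  0.91  2.76]
0 green+pi 0.1 [-0.13 -0.97  0.97 -0.17]
0 green+pi 0.2 [-0.12 -0.72  1.03 -0.35]
1 pick 0.1 [-0.43 -0.41  0.46 -0.15]
1 pick 0.2 [-0.65 -0.25  0.7  -0.28]
1 cradle 0.1 [-0.28 -0.39  0.69  0.6 ]
1 cradle 0.2 [-0.37 -0.35  0.88  0.57]
1 hub 0.1 [-0.45 -0.38  0.65  0.43]
1 hub 0.2 [-0.52 -0.3   0.84  0.35]
1 red 0.1 [-1.14 -0.51  0.67 -1.8 ]
1 red 0.2 [-1.21 -0.38  0.84 -1.91]
1 red+pi 0.1 [-0.66  0.03  0.71  0.93]
1 red+pi 0.2 [-0.67  0.01  0.88  0.95]
1 green 0.1 [-0.13 -1.04  0.95 -0.01]
1 green 0.2 [ 0.1  -0.42  0.87 -0.51]
1 green+pi 0.1 [ 0.21 -0.4   0.74  2.52]
1 green+pi 0.2 [ 0.01 -0.51  0.95  2.62]
```

Run:
```python
from meas import *
pk=[.4337,-.0214]; q=quat(1.115,1); c0=[.616,-.071]
env.reach(pk+[.2],q); env.movel(pk+[.082],velocity=.12)
env.grip(.0,40); s=env.get_state(); print(s["time"],s["opening"],s["tcp_pos"],s["force"])
env.movel(pk+[.2],velocity=.12); s=env.get_state(); print(s["opening"],s["force"])
env.reach(c0+[.2],quat(1.815,1)); env.movel(c0+[.14],velocity=.12); s=env.get_state(); print(s["time"],s["opening"],s["force"],s["tcp_pos"])
for n in("top","side"):
    im,d=camera(n); np.savez("pics/%s1.npz"%n,im=im,d=d)
a=np.load("pics/top1.npz")["im"][110:200,240:360]; b=np.load("pics/side1.npz")["im"][170:260,250:370]
cv2.imwrite("pics/c2.png",np.hstack([cv2.resize(x,(400,300),interpolation=cv2.INTER_CUBIC) for x in(a,b)]))
```

```text
3.975 0.049204098574869355 [ 0.43452175 -0.02145061  0.0826454 ] [ 0.10052096 -0.37672545  4.96151495]
0.04969143993246127 [ 0.334044   -1.21754421 -7.43266898]
6.55 0.049688456373559495 [-0.38431115  0.03544154 -7.23122463] [ 0.61621505 -0.07097418  0.14044561]
```

View pics/c2.png

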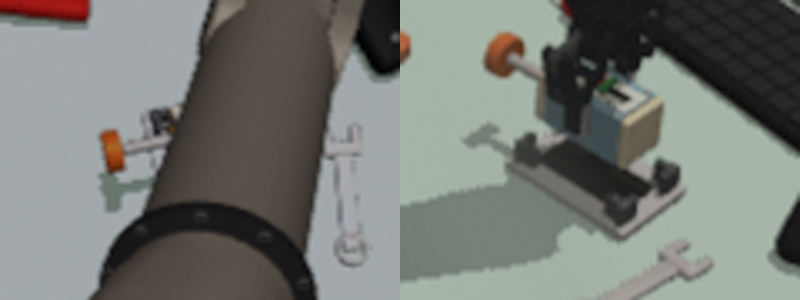

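Run:
```python
from meas import *
f=np.load("pics/top1.npz"); im=f["im"]; H,S,V=cv2.split(cv2.cvtColor(im,cv2.COLOR_BGR2HSV))
m=(H>2)&(H<20)&(S>140)&(V>60); w=np.zeros_like(m); w[140:170,265:285]=1; m&=w
v,u=np.nonzero(m); p=ray("top",u.mean(),v.mean(),.090); e=np.array([np.cos(1.815),np.sin(1.815)])
d=p[:2]-[.616,-.071]; print("hub",m.sum(),p,"along",d@e,"across",d@[-e[1],e[0]])
hit=env.movel([.616,-.071,.088],velocity=.03,stop_force=6); s=env.get_state(); print(hit,s["tcp_pos"],s["force"],s["time"])
```

```text
hub 56 [0.58832775 0.03579636 0.09      ] along 0.1103184318955235 across 0.0010296004659472466
True [ 0.61590404 -0.07102088  0.09267893] [-0.83336382 -0.34751044  3.83907389] 8.0583
```

Run:
```python
from meas import *
env.grip(.085); env.movel([.616,-.071,.22],velocity=.15)
q=env.get_state()["qpos"]; q=np.array(q); q[0]-=.45; env.goto_joints(q); print(env.get_state()["time"])
for n in("top","side"):
    im,d=camera(n); np.savez("pics/%s2.npz"%n,im=im,d=d)
f=np.load("pics/top2.npz"); P=cloud("top",f["d"]); z=P[...,2]; w=np.zeros(z.shape,bool); w[125:185,270:340]=1
m=w&(z>.052)&(z<.064); print("block",m.sum(),z[m].mean(),rect(P[m]))
H,S,V=cv2.split(cv2.cvtColor(f["im"],cv2.COLOR_BGR2HSV)); m=w&(H>2)&(H<20)&(S>140)&(V>60); m[:,290:]=0
v,u=np.nonzero(m); print("hub",m.sum(),ray("top",u.mean(),v.mean(),.042))
a=f["im"][110:200,240:360]; b=np.load("pics/side2.npz")["im"][170:260,250:370]
cv2.imwrite("pics/c3.png",np.hstack([cv2.resize(x,(400,300),interpolation=cv2.INTER_CUBIC) for x in(a,b)]))
```

```text
10.5917
block 474 0.05982015652626147 (array([ 0.60517725, -0.03879493]), [167.03579711914062, 50.246177673339844], np.float32(-1.3197252))
hub 55 [0.58794068 0.03572467 0.042     ]
```

View pics/c3.png

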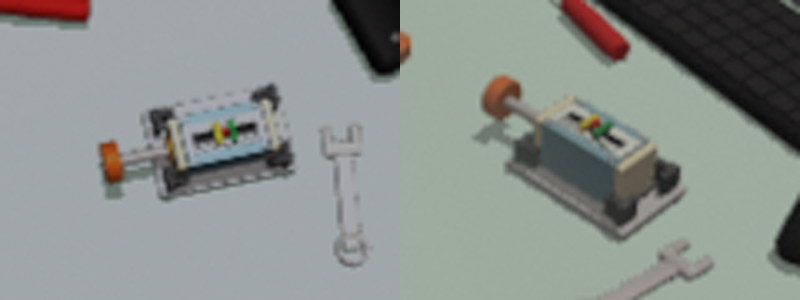

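The left view shows the pump seated between the four stops, with its top at 60 mm as expected. The hub is at crop (112,160) in the open, and the block fit and the colour centroid put it within 2 mm of each other. Next I grip the hub and feel both stops.

Run:
```python
from meas import *
q=quat(1.82,1); e=np.array([np.cos(1.82),np.sin(1.82),0]); h=np.array([.587,.035,.089])
env.reach(h+[0,0,.09],q); env.movel(h,velocity=.1); env.grip(0,40); env.dwell(.2)
s=env.get_state(); print(s["time"],s["opening"],s["force"])
f0=np.array(s["force"]); p0=np.array(s["tcp_pos"]); x=0
def st():
    s=env.get_state(); return (np.array(s["force"])-f0)@e,(np.array(s["tcp_pos"])-p0)@e
for sgn in(-1,1):
    log=[]
    for i in range(60):
        x+=sgn*.0007; env.movel(p0+x*e,velocity=.012,stop_force=8)
        f,a=st(); log.append((round(a*1000,1),round(f,1)))
        if abs(f)>9 and f*sgn<0: break
        if abs(x)>.03: break
    env.dwell(.5); f,a=st(); s=env.get_state()
    print(sgn,log,"held",f,a,s["opening"],np.round(np.array(s["force"])-f0,1),s["time"])
    x=a
```

```text
13.15 0.038850157612593805 [1.80821589 1.5883589  5.80124329]
-1 [(np.float64(-0.6), np.float64(-0.4)), (np.float64(-1.5), np.float64(-0.7)), (np.float64(-2.1), np.float64(-0.0)), (np.float64(-2.8), np.float64(0.1)), (np.float64(-3.5), np.float64(0.2)), (np.float64(-4.2), np.float64(1.0)), (np.float64(-4.9), np.float64(0.2)), (np.float64(-5.6), np.float64(-0.7)), (np.float64(-6.3), np.float64(-0.4)), (np.float64(-6.6), np.float64(1.0)), (np.float64(-6.7), np.float64(2.0)), (np.float64(-6.8), np.float64(3.8)), (np.float64(-7.0), np.float64(5.5)), (np.float64(-7.4), np.float64(5.3)), (np.float64(-7.9), np.float64(6.5)), (np.float64(-8.5), np.float64(6.5)), (np.float64(-9.2), np.float64(6.6)), (np.float64(-9.9), np.float64(6.3)), (np.float64(-10.6), np.float64(6.0)), (np.float64(-11.2), np.float64(6.4)), (np.float64(-12.0), np.float64(7.2)), (np.float64(-12.2), np.float64(6.9)), (np.float64(-12.3), np.float64(8.2)), (np.float64(-12.4), np.float64(10.3))] held 10.143810491618277 -0.012451171085153223 0.03888235757943253 [-5.9  9.   5.2] 19.65
1 [(np.float64(-12.0), np.float64(-0.3)), (np
[... 443 characters left out ...]
t64(-2.9)), (np.float64(-2.6), np.float64(-1.7)), (np.float64(-1.9), np.float64(-2.2)), (np.float64(-1.5), np.float64(-4.3)), (np.float64(-1.3), np.float64(-6.1)), (np.float64(-0.7), np.float64(-5.5)), (np.float64(-0.2), np.float64(-5.7)), (np.float64(0.4), np.float64(-6.5)), (np.float64(1.1), np.float64(-7.2)), (np.float64(1.8), np.float64(-7.5)), (np.float64(2.5), np.float64(-6.7)), (np.float64(3.2), np.float64(-6.3)), (np.float64(3.8), np.float64(-6.9)), (np.float64(4.6), np.float64(-6.8)), (np.float64(5.2), np.float64(-7.5)), (np.float64(5.3), np.float64(-8.5)), (np.float64(5.4), np.float64(-9.3))] held -9.798538012179865 0.0054555854604795215 0.03876964137667797 [ 2.2 -9.5 -3.9] 27.4583
```

The push first met the inner stop at about -6.6 mm, and the pump then slid to its cradle stop at -12.3 mm. The pull met the outer stop at about -1.6 mm, then again the cradle. That makes the felt float about 10 to 10.5 mm, near the limit. I release the hub and check the tell-tales optically.

Run:
```python
from meas import *
env.grip(.085); p=np.array(env.get_state()["tcp_pos"]); env.movel(p+[0,0,.13],velocity=.15)
q=np.array(env.get_state()["qpos"]); q[0]-=.4; env.goto_joints(q); print(env.get_state()["time"])
e=np.array([np.cos(1.82),np.sin(1.82)]); I={}
for n in("top","side"):
    fr=[camera(n) for _ in range(4)]; im=np.mean([f[0] for f in fr],0); I[n]=im
    np.savez("pics/%s3.npz"%n,im=im,d=fr[0][1])
    K=8; c,R,t=cal(n)
    u0,v0=proj(n,[.613,-.068,.067]); print(n,u0,v0)
    # rectified view of top plane z=.066 (half height of slides), 0.25 mm per px: x=-e (left=hub), y across
    g=np.array([-e[1],e[0]])
    a,b=np.meshgrid(np.arange(70,-70,-.25)/1000,np.arange(-35,35,.25)/1000)
    W=np.stack([.613+a*e[0]+b*g[0],-.068+a*e[1]+b*g[1],np.full(a.shape,.066)],-1)@R.T+t
    mx=(c["fx"]*W[...,0]/W[...,2]+c["cx"]).astype(np.float32); my=(c["fy"]*W[...,1]/W[...,2]+c["cy"]).astype(np.float32)
    I[n]=cv2.remap(im.astype(np.float32),mx,my,cv2.INTER_CUBIC)
    B,G,Rr=[I[n][...,i] for i in range(3)]
    Y=np.clip(np.minimum(G,Rr)-B-15,0,None)*(Rr>G*.8)*(Rr<G*1.5); Gr=np.clip(G-np.maximum(Rr,B)-15,0,None)
    for nm,wt in(("yellow",Y),("green",Gr)):
        k=(abs(a)<.04)&(abs(b)<.02); wt=wt*k; prof=wt.sum(0); x=a[0]*1000
        print(nm,"centroid along %.2f across %.2f"%((prof*x).sum()/prof.sum(),(wt*b).sum()/wt.sum()*1000),"half-max",x[prof>prof.max()/2][[0,-1]],"sum",prof.sum())
cv2.imwrite("pics/c4.png",np.vstack([np.clip(I["top"],0,255),np.clip(I["side"],0,255)]).astype(np.uint8))
```

```text
29.925
top 306.6231252860888 149.57291995101662
yellow centroid along 9.85 across -2.76 half-max [12.5  7. ] sum 153725.16
green centroid along -12.79 across -3.19 half-max [-10.5  -15.25] sum 71178.47
side 306.687843005906 206.81589205231876
yellow centroid along 15.21 across -3.00 half-max [13.  7.] sum 165085.81
green centroid along -13.86 across -5.00 half-max [-10.75 -16.75] sum 65329.688
```

View pics/c4.png

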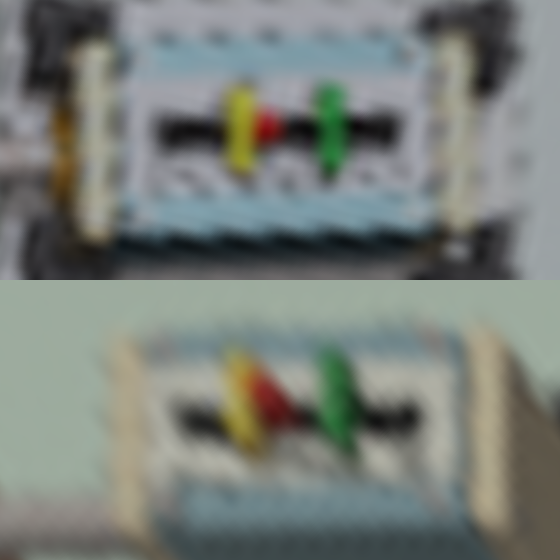

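Both tell-tales have moved, and the red lug sits against the yellow one. In the top view yellow is at (240,130) and green at (332,130), 22.6 mm between centres. That gives a 16.6 mm gap and a 10.6 mm float. The side view gives about 11.7 mm, so everything measured exceeds 10 mm and the pump goes in the red tray.

Run:
```python
from meas import *
c=[.6127,-.0667]; q=quat(1.82,1)
env.reach(c+[.22],q); env.movel(c+[.092],velocity=.12,stop_force=10); s=env.get_state(); print(s["tcp_pos"])
env.grip(0,40); env.movel(c+[.25],velocity=.12); s=env.get_state(); print(s["time"],s["opening"],s["force"])
psi=.065+np.pi; t=[.5013+.035,.3526+.002]; q=quat(psi,1)
env.reach(t+[.25],q); env.movel(t+[.12],velocity=.12); print(env.movel(t+[.083],velocity=.03,stop_force=6))
s=env.get_state(); print(s["tcp_pos"],s["force"])
env.grip(.085); env.movel(t+[.25],velocity=.15)
qq=np.array(env.get_state()["qpos"]); qq[0]+=.5; env.goto_joints(qq); env.dwell(.3); print(env.get_state()["time"])
for n in("top","side"):
    im,d=camera(n); np.savez("pics/%s4.npz"%n,im=im,d=d)
f=np.load("pics/top4.npz"); P=cloud("top",f["d"]); z=P[...,2]; w=np.zeros(z.shape,bool); w[135:235,135:210]=1
m=w&(z>.049)&(z<.0575); print("block",m.sum(),z[m].mean(),rect(P[m]))
a=f["im"][130:240,130:277]; b=np.load("pics/side4.npz")["im"][110:220,150:297]
cv2.imwrite("pics/c5.png",np.hstack([cv2.resize(x,(400,300),interpolation=cv2.INTER_CUBIC) for x in(a,b)]))
```

```text
[ 0.61326058 -0.06684295  0.09276454]
34.7333 0.04918312379860958 [ 0.38837905  0.120418   -6.33224922]
True
[0.53618682 0.3544883  0.08819578] [-0.07867979 -0.15654922  5.16257113]
41.7083
block 361 0.05455165744646778 (array([0.50290549, 0.35087195]), [168.37501525878906, 48.44932174682617], np.float32(0.05428642))
```

View pics/c5.png

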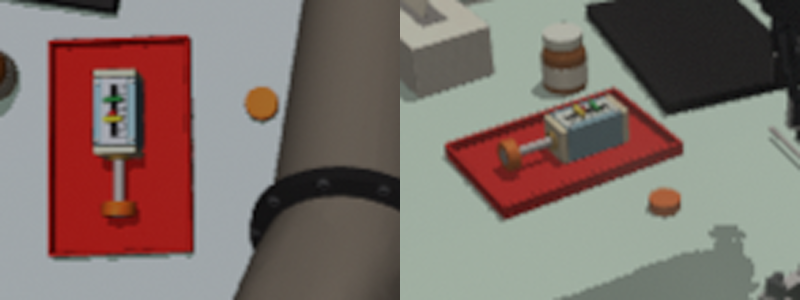

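The pump lies flat in the red tray, at crop (117,110) with its top at 54.6 mm. The arm is clear and the bystanders in view are in place, so I hand the job in.

```bash
python3 -c "
from cell import job; job.job_done()"
```

```text
the job is handed in; nothing more can be done
```

I set the pump in the metal cradle, felt both stops, and put it away flat in the red tray. I then handed the job in at about 42 s of the 72 s allowed.

- **Stops:** I held about 10 N for half a second at each stop. The pump slid a few millimetres in its cradle play each time before that force built up.
- **End float:** The estimates scatter around the 10 mm limit. The force profile gives about 10.4 mm, the tell-tales 10.6 mm from the top camera and about 11.7 mm from the side camera (its view is skewed). A cruder check, total hub travel less the full 8 mm of cradle play, gives 9 to 9.5 mm and disagrees. I chose red because the three direct estimates are above 10 mm; all but the side view fall in the band where either tray passes (8.8 to 11.2 mm).
- **Last checks:** The pump's top is at 54.6 mm (55 expected), flat and let go, with its whole length centred in the tray to within about 3 mm. The arm is clear. I saw no bystander moved in the final crops, but I did not measure them, and the crops do not show all of them.

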